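# Size a drawer knob in the drilled gauge

## Robot

A 7-joint arm with a two-finger parallel gripper is mounted at the origin on the work surface. World frame = base frame: x ahead of the robot, y to its left, z up, the work surface at z = 0. Lengths are in m, angles in rad, forces in N, time in s.
With the tool pointing down it reaches from about 0.4 to 0.875 m from the base axis. Payload 19.3 kg.
Tool frame: the origin (TCP) lies midway between the tips of the shut fingers; the grasp point (between the pads) lies 19 mm behind it (manip.hold_point_z is the distance from the TCP to the grasp point, in m); y points along the fingers, z is the direction in which the jaws open and shut, and the axes are right-handed (so a half turn about y gives the same grasp; the last joint's range is limited). The gripper opens to 85 mm and grips with 20 to 120 N. Pads are 22 mm wide; open, the fingers measure 114 mm over their backs; the gripper's body (76 mm by 85 mm) begins 54 mm behind the grasp point. The pads swing forward as they close: fully open they stand 13 mm farther back than shut.
Start: joints at [-1.268, 0.521, -0.036, 1.599, 0.021, 1.021, -0.113], TCP at [0.228, 0.582, 0.231] pointing down, gripper open.
Joint ranges: [-2.91, 2.91], [-0.3, 2.13], [-1.5, 1.42], [0.17, 2.43], [-1.26, 4.41], [0.16, 1.93], [-2.52, 2.52]. Speed limits (rad/s): [1.89, 1.89, 2.39, 2.39, 3.01, 3.01, 3.01].

## Interface

Orientations are given as a 3x3 rotation matrix whose columns are the frame's x, y, z axes.
In Python, from station import manip, jaws, inverse_kinematics, snapshot, camera_params gives the robot as it stands. The module is installed in compiled form; this text tells all that it offers. Calls block until the motion is done:
- manip.goto(position, orientation): joint-space move of the TCP to a pose.
- manip.line_to(position, orientation=None, max_speed=0.15): straight line of the TCP; orientation=None keeps the orientation; max_speed is the mean speed in m/s.
- manip.goto_joints(angles): joint-space move.
- jaws.grip(opening, grip_force=None): opening from 0.0 (shut) to 1.0 (fully open); grip_force is the grip in N (None keeps the last); returns when the fingers have stopped.
- manip.hold(seconds).
- inverse_kinematics(position, orientation): joint angles nearest the present ones, or None.
- snapshot(name): name is "side" or "top"; returns (picture, depth): 400x640x3 uint8, blue, green, red; 400x640 float32, m along the optical axis (not along the pixel's ray), 0 where there is no reading.
- camera_params(name): a dict with "mtx" (3x3 intrinsics, pixels), "T" (4x4, takes a point from camera to world coordinates). Camera axes: x right, y up, looking along -z (the intrinsics and any distortion apply to the point x, -y, -z); pixel columns grow to the right and rows downward; lengths in m; the calibration is good to about 2 mm. A picture is of the moment at which its call begins. camera_params takes no time and is no camera call.
A pose or a line that the arm cannot do raises manip.PlanningError and nothing moves.
- manip.job_done(): hands the job in, once; it reports no verdict.
Readings, each from a call of its own:
- manip.current_time(): time.
- manip.current_q(): joint angles.
- manip.current_dq(): joint speeds.
- manip.current_joint_efforts(): joint torques, N m.
- manip.current_position(): TCP position.
- manip.current_tool_rot(): TCP orientation.
- manip.current_ft_force(): force on the tool from outside, world axes, zero at the start.
- manip.current_ft_torque(): the same for the moment, N m.
- manip.current_opening(): opening from 0.0 (shut) to 1.0 (fully open).
Only numpy, scipy, OpenCV 4.12 (cv2) and the standard library are available. Lean on these libraries where they do the work, as an engineer would, in place of code of your own. Each camera call takes 0.05 s, during which the arm holds its last target.

## Task

Take the wooden drawer knob that stands in the rack hole beside the raised end stop and find the size of its spigot in the drilled gauge: try it in the holes one after the other from the smallest upward, pressing the spigot lightly and never hard on each hole's mouth, until it enters. Push it fully home in that first hole that takes it, shoulder down on the gauge, before you let go, and leave it there. Leave the other two knobs and everything else on the bench where they are.

Things in the scene. Friction and masses are not known exactly. Their poses are not given: they have to be found in the camera images.
- gauge: drilled gauge: rigid aluminium block fixed to the bench, 64 (x) by 190 (y) by 34 mm high, four round blind holes in a row along its y axis, at y = -67.5, -22.5, 22.5, 67.5 mm, growing towards +y, mouths bevelled 1 mm. A spigot in its right hole has 0.6 mm to spare all round. Press with a few newtons; 30 N between knob or robot and gauge is too much. Origin: centre of the underside; z up
- rack: dark wooden knob rack fixed to the bench, 60 (x) by 184 (y) by 40 mm high, with three holes 29 mm across and 30 mm deep in a row along its y axis, at y = 62, 0 and -62 mm; at its +y end a raised stop, 18 mm thick, stands 18 mm above the rack's top (from y = 92 to 110 mm). Origin: centre of the underside; z up
- rack_first (a point): centre of the mouth of the rack hole beside the raised stop, 40 mm above the bench: the knob standing here at the start is the one to be sized
- knob_a: one of three loose pine drawer knobs, alike in the rack: round head 36 mm across, 26 mm tall (lower 21 mm straight-sided), over a round spigot 18, 22 or 26 mm across and 13 to 27 mm long; which knob has which is not told. Origin: centre of the head's flat underside (the shoulder), 40 mm above the bench in the rack; z up, the spigot points down. About 30 g. The three stand in the rack in random order
- knob_b: another of the knobs, as knob_a. In its right hole a spigot slides in until the shoulder rests on the gauge's top (origin 34 mm above the bench); in a wider hole it would strike the floor of the hole first, the shoulder some 5 mm or more off the top
- knob_c: another of the knobs, as knob_a. A spigot too wide for a hole stops with its foot at the gauge's top; so does one that fits but is over about 1 mm off centre: feel around a little before moving on. No spigot enters the smallest hole
- gauge_hole0 (a point): centre of the mouth of the gauge's smallest (first) hole, 15.2 mm across, at the level of the gauge's top, 34 mm above the bench
- gauge_hole1 (a point): centre of the mouth of the gauge's second hole, 19.2 mm across, at the level of the gauge's top, 34 mm above the bench
- gauge_hole2 (a point): centre of the mouth of the gauge's third hole, 23.2 mm across, at the level of the gauge's top, 34 mm above the bench
- gauge_hole3 (a point): centre of the mouth of the gauge's largest (fourth) hole, 27.2 mm across, at the level of the gauge's top, 34 mm above the bench
- pencil: flat wooden carpenter's pencil, 136 x 12 x 8 mm, lying along its x axis. Loose, to be left alone; origin at the centre of its underside
- tape_measure: grey tape measure standing on edge, 68 x 36 x 62 mm high. Loose, to be left alone; origin at the centre of its underside
- sanding_block: cork sanding block, 110 x 62 x 30 mm high. Loose, to be left alone; origin at the centre of its underside
- glue: white glue bottle, 60 mm across, 160 mm high. Loose, to be left alone; origin at the centre of its underside
- screwdriver: screwdriver with a black handle, lying. Loose, to be left alone; origin at the centre of its underside
- offcut: pine offcut, 160 x 45 x 28 mm high. Loose, to be left alone; origin at the centre of its underside
- pin_bowl: steel bowl, 90 mm across, 40 mm high. Loose, to be left alone; origin at the centre of its underside

How it is judged:
By the outcome, as a careful person would: the job done as asked, in the order asked, and still so for the second after the job is handed in, with the robot touching nothing.
It also fails if it takes over 54 s, if anything falls off the work surface, if the arm or the gripper's body presses on something with over 40 N, if the wrist force passes 120 N, or if a joint passes its speed limit or range.

## Working session

There is one attempt and no reset: what is moved stays moved. The work goes in short steps, each a Python script; the robot and the scene stay as the last script left them, time stands still between calls to the robot, and variables do not carry over. Pictures are saved under pics/ and viewed, and the job is handed in when it is done.

```bash
mkdir -p pics; ls
python3 - <<'E'
from station import *
import cv2,numpy as np
for n in("side","top"):
    p,d=snapshot(n);cv2.imwrite(f"pics/{n}0.png",p);np.save(f"pics/{n}0.npy",d)
    c=camera_params(n);print(n,c)
print(manip.current_time(),manip.current_tool_rot(),manip.current_position(),manip.hold_point_z,manip.current_ft_force())
E
```

```text
pics
side {'mtx': array([[399.1229338 ,   0.        , 319.72310827],
       [  0.        , 399.1229338 , 200.1593536 ],
       [  0.        ,   0.        ,   1.        ]]), 'T': array([[-0.99666708,  0.03715197, -0.07262553,  0.49973906],
       [-0.07913371, -0.65655066,  0.75011939,  0.72655858],
       [-0.01981393,  0.75336642,  0.6573024 ,  0.73932795],
       [ 0.        ,  0.        ,  0.        ,  1.        ]])}
top {'mtx': array([[419.74454715,   0.        , 317.17290332],
       [  0.        , 419.74454715, 204.3424293 ],
       [  0.        ,   0.        ,   1.        ]]), 'T': array([[ 0.00268587,  0.99186137, -0.1272942 ,  0.43860938],
       [-0.99999198,  0.00304229,  0.00260564, -0.03543027],
       [ 0.0029717 ,  0.12728618,  0.99186158,  1.21370691],
       [ 0.        ,  0.        ,  0.        ,  1.        ]])}
0.1 [[ 9.31304261e-01 -3.04130813e-04  3.64242063e-01]
 [-3.64242186e-01 -9.32417431e-04  9.31303796e-01]
 [ 5.63874680e-05 -9.99999519e-01 -9.79141599e-04]] [0.2275638  0.58179161 0.230809  ] 0.0187 [ 0.11043185 -0.49325025 -0.60281433]
```

View pics/top0.png

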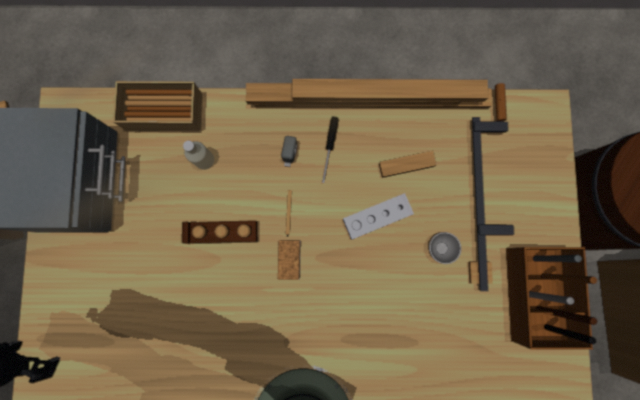

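View pics/side0.png

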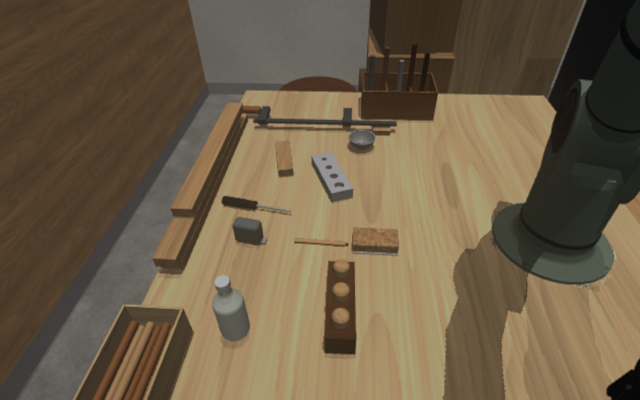

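The top view shows the rack at (182–257, 232) with its raised stop at the left end (186,232), so the target knob is at (198,232). The gauge runs from its smallest hole (400,207) to its largest (356,226). The side view shows the same rack and stop, at (340,345). Next I'll measure these.

Run:
```python
import cv2,numpy as np
t=cv2.imread("pics/top0.png");s=cv2.imread("pics/side0.png")
a=cv2.resize(t[180:250,170:270],None,fx=7,fy=7,interpolation=cv2.INTER_CUBIC);cv2.imwrite("pics/a.png",a)
a=cv2.resize(t[185:245,335:420],None,fx=8,fy=8,interpolation=cv2.INTER_CUBIC);cv2.imwrite("pics/b.png",a)
a=cv2.resize(s[250:360,300:380],None,fx=5,fy=5,interpolation=cv2.INTER_CUBIC)
b=cv2.resize(s[145:205,305:360],None,fx=7,fy=7,interpolation=cv2.INTER_CUBIC)
c=np.zeros((550,800,3),np.uint8);c[:550,:400]=a;c[:420,410:795]=b;cv2.imwrite("pics/c.png",c)
```

```text
(no output)
```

View pics/a.png

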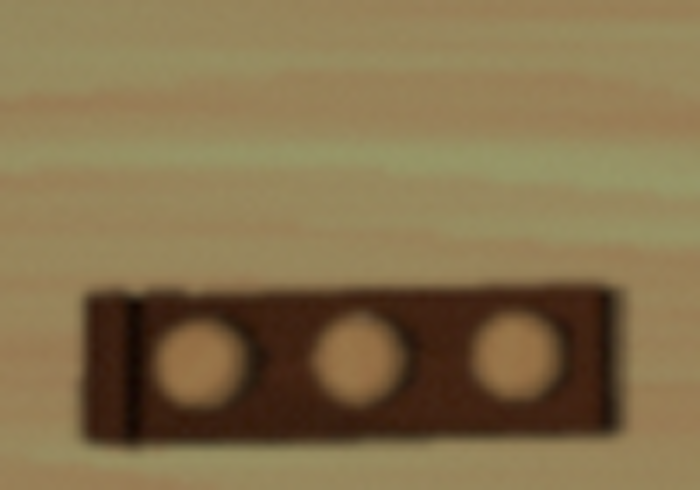

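View pics/b.png

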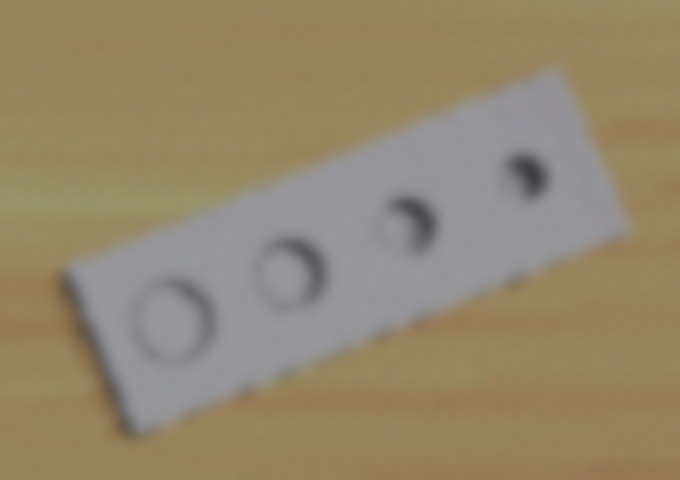

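View pics/c.png

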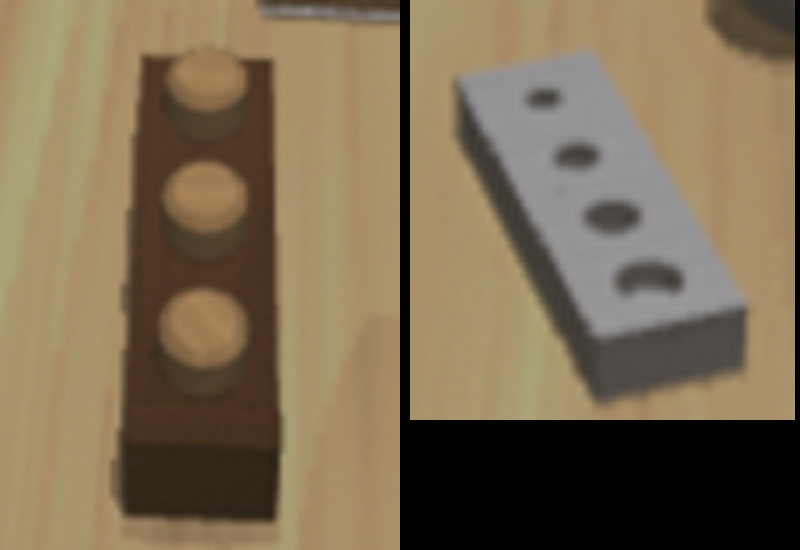

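```bash
cat > h.py <<'E'
import numpy as np,cv2
from station import *
def cast(n,uv,z):
    c=camera_params(n);uv=np.atleast_2d(np.asarray(uv,float))
    r=np.linalg.inv(c["mtx"])@np.vstack([uv.T,np.ones(len(uv))]);r[1]*=-1;r[2]*=-1
    R=c["T"][:3,:3]@r;o=c["T"][:3,3]
    return (o[:,None]+R*((z-o[2])/R[2]))[:2].T
def proj(n,P):
    c=camera_params(n);T=c["T"];p=T[:3,:3].T@(np.asarray(P,float)-T[:3,3]);p=p*[1,-1,-1]
    q=c["mtx"]@p;return q[:2]/q[2]
E
python3 - <<'E'
from h import *
t=cv2.imread("pics/top0.png");s=cv2.imread("pics/side0.png")
U=8
def big(im,x0,x1,y0,y1):
    return cv2.resize(im[y0:y1,x0:x1],None,fx=U,fy=U,interpolation=cv2.INTER_CUBIC)
def topx(c,x0,y0): return (np.asarray(c,float)+.5)/U-.5+[x0,y0]
def show(n,im,box,mk,z,quad=True,amin=200):
    x0,x1,y0,y1=box;b=big(im,*box);m=mk(b)
    cs,_=cv2.findContours(m,cv2.RETR_EXTERNAL,cv2.CHAIN_APPROX_NONE)
    for c in cs:
        if cv2.contourArea(c)<amin*U*U/10: continue
        px=topx(c[:,0],x0,y0);w=cast(n,px,z)
        W=(w*1e4).astype(np.float32)
        if quad:
            r=cv2.minAreaRect(W);print(n,"rect mm",np.array(r[0])/10,np.array(r[1])/10,r[2])
        else:
            e=cv2.fitEllipse(W);(cx,cy),rr=cv2.minEnclosingCircle(W)
            M=px.mean(0);print(n,"ell mm",np.array(e[0])/10,np.array(e[1])/10,"px",M)
def gm(b):
    h=cv2.cvtColor(b,cv2.COLOR_BGR2HSV);return ((h[...,1]<50)&(h[...,2]>110)).astype(np.uint8)*255
def gs(b):
    h=cv2.cvtColor(b,cv2.COLOR_BGR2HSV);return ((h[...,1]<50)&(h[...,2]>125)).astype(np.uint8)*255
show("top",t,(335,425,185,245),gm,.034)
show("side",s,(305,352,148,205),gs,.034)
def km(b):
    return ((b[...,2]>100)).astype(np.uint8)*255
show("top",t,(190,255,222,240),km,.062,False,100)
def ks(b): return ((b[...,2]>120)).astype(np.uint8)*255
show("side",s,(326,354,259,332),ks,.063,False,100)
def rm(b):
    return ((b[...,2]<100)).astype(np.uint8)*255
show("top",t,(175,265,215,250),rm,.040)
# depths
for n,px in(("top",[(198,231),(221,231),(244,231),(228,231),(186,232),(364,222),(385,214)]),("side",[(341,316),(341,290),(341,268),(335,182),(341,185)])):
    d=np.load(f"pics/{n}0.npy");c=camera_params(n)
    for u,v in px:
        z=d[v,u];q=np.linalg.inv(c["mtx"])@[u,v,1]*z*[1,-1,-1];print(n,(u,v),(c["T"][:3,:3]@q+c["T"][:3,3]).round(4))
E
```

```text
top rect mm [ 558.10991211 -210.27412109] [ 66.22577515 193.07686768] 22.350868225097656
side rect mm [ 555.34023438 -210.85415039] [ 65.03574829 190.61981201] 22.600730895996094
top ell mm [510.44545898 288.49125977] [31.65095825 32.34235229] px [197.84953704 231.53287037]
top ell mm [512.30986328 226.70224609] [31.78041687 33.12152405] px [220.45335821 230.8983209 ]
top ell mm [513.83652344 164.70461426] [31.88683167 32.84707947] px [243.04675926 230.37268519]
side ell mm [507.8222168 289.5532959] [31.48795776 33.35559998] px [340.30667808 315.07791096]
side ell mm [509.46176758 227.7161377 ] [31.83788147 33.29822083] px [340.78990964 288.7628012 ]
side ell mm [520.30717773 179.41870117] [52.11051636 96.45038452] px [333.94494329 268.37334594]
top rect mm [511.17177734 233.26972656] [ 62.637146   215.84562988] 0.9619431495666504
top (198, 231) [0.5115 0.2869 0.0662]
top (221, 231) [0.5116 0.2241 0.0661]
top (244, 231) [0.5119 0.1616 0.0645]
top (228, 231) [0.5122 0.2066 0.0587]
top (186, 232) [0.5092 0.3223 0.0571]
top (364, 222) [ 0.5404 -0.1709  0.032 ]
top (385, 214) [ 0.5665 -0.2357  0.0015]
side (341, 316) [0.5064 0.2928 0.0646]
side (341, 290) [0.5088 0.2331 0.0657]
side (341, 268) [0.511  0.1755 0.0651]
side (335, 182) [ 0.5409 -0.1644  0.0295]
side (341, 185) [ 0.5234 -0.1552  0.0268]
```

```bash
cat >> h.py <<'E'
RD=np.array([[0,0,1.],[-1,0,0],[0,-1,0]])   # jaws along world x, pointing down
RD2=np.array([[0,0,-1.],[1,0,0],[0,-1,0]])
KN=np.array([.5092,.2890]);G=np.array([.5567,-.2105]);YAW=np.radians(22.45)
GD=np.array([-np.sin(YAW),np.cos(YAW)])
HOLE=[G+GD*o for o in(-.0675,-.0225,.0225,.0675)]
E
python3 - <<'E'
from h import *
for R in(RD,RD2):
  for p in [(*KN,.15),(*KN,.0415),(*HOLE[0],.1),(*HOLE[3],.0355)]:
    q=inverse_kinematics(np.array(p),R);print(None if q is None else np.round(q,2))
print(HOLE)
E
```

```text
[-0.8   0.57  0.27  1.79 -0.2   0.8  -0.44]
[-0.74  0.73  0.17  1.84 -0.21  0.59 -0.43]
[-0.02  0.8   0.59  1.67 -0.56  0.85  0.81]
[-0.    0.71  0.24  1.94 -0.31  0.53  0.44]
[-0.32  0.58 -0.42  1.77  0.3   0.86  2.26]
[-0.33  0.75 -0.41  1.82  0.45  0.67  2.14]
[-0.29  1.13  1.22  1.69 -1.14  1.2  -1.9 ]
[-0.46  1.02  1.    1.96 -1.16  0.9  -1.96]
[array([ 0.5824767 , -0.27288439]), array([ 0.56529223, -0.2312948 ]), array([ 0.54810777, -0.1897052 ]), array([ 0.5309233 , -0.14811561])]
```

Run:
```python
from h import *
T=manip.current_time
manip.goto(np.array([*KN,.13]),RD);print(T())
manip.line_to(np.array([*KN,.0415]),RD,max_speed=.2);print(T(),manip.current_position(),manip.current_ft_force())
p,d=snapshot("side");cv2.imwrite("pics/s1.png",cv2.resize(p[200:380,250:430],None,fx=4,fy=4)[:600])
```

```text
1.65
2.2417 [0.50942022 0.28950211 0.0422126 ] [-0.13985164  0.19041291  0.39183102]
```

View pics/s1.png

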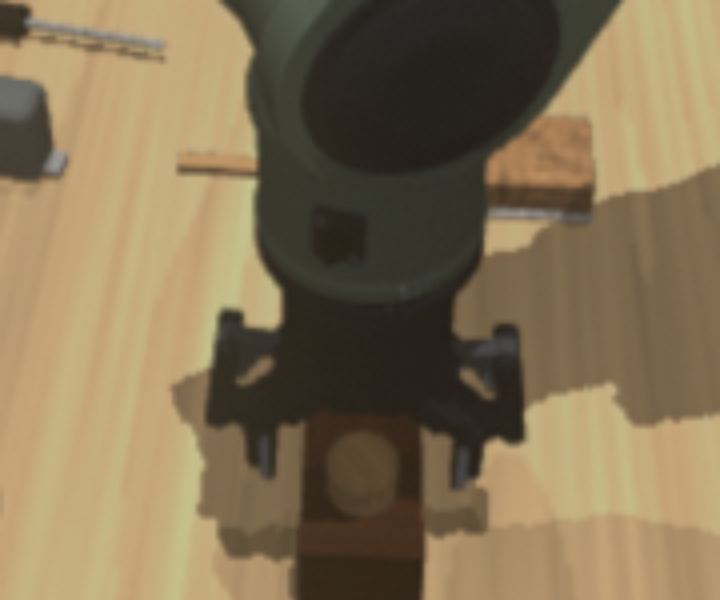

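The knob (about 363,470 in the crop) sits midway between the pads (262 and 463). The jaws are clear of the rack, so I'll grip and lift.

Run:
```python
from h import *
T=manip.current_time
jaws.grip(0.0,grip_force=40);print(T(),manip.current_opening(),manip.current_ft_force(),manip.current_position())
manip.line_to(np.array([*KN,.12]),max_speed=.12);print(T(),manip.current_opening(),manip.current_ft_force())
manip.goto(np.array([HOLE[0][0],HOLE[0][1],.085]),RD)
manip.hold(.2)
print(T(),manip.current_position(),manip.current_ft_force(),manip.current_opening())
p,d=snapshot("side");cv2.imwrite("pics/s2f.png",p);np.save("pics/s2.npy",d)
cv2.imwrite("pics/s2.png",cv2.resize(p[80:200,270:370],None,fx=5,fy=5,interpolation=cv2.INTER_CUBIC))
p,d=snapshot("top");cv2.imwrite("pics/t2.png",p)
```

```text
2.8167 0.3974720983530902 [-3.05728697 -0.92585748 10.97147543] [0.50939558 0.28917304 0.04218688]
3.6167 0.3977062579028597 [-0.5804623  -0.20800583 -0.70251474]
5.8583 [ 0.58282535 -0.27215323  0.0850418 ] [ 0.71197092  0.04731248 -0.35231081] 0.396362018455768
```

View pics/s2.png

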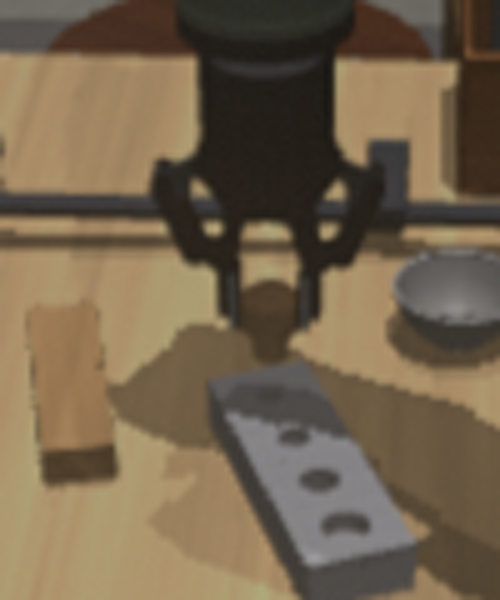

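View pics/t2.png

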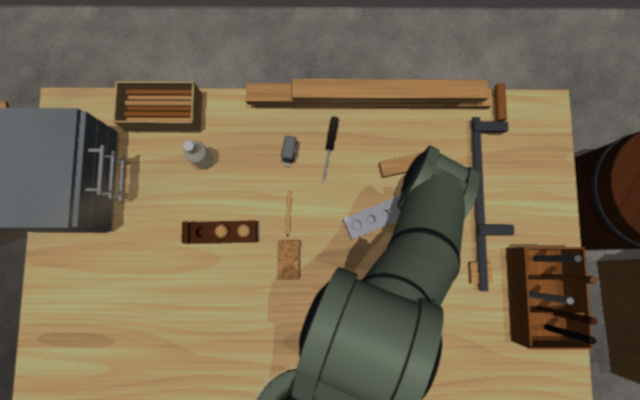

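The knob is held between the pads, with the spigot foot at about crop (268,360), i.e. pixel (323.6,152). The rack hole at top pixel (198,232) is empty and the other two knobs are undisturbed. I'll measure the held knob in the side view.

Run:
```python
from h import *
s=cv2.imread("pics/s2f.png");c=s[120:165,300:345]
cv2.imwrite("pics/s2z.png",cv2.resize(c,None,fx=13,fy=13,interpolation=cv2.INTER_CUBIC))
P=manip.current_position()
# predicted px for nominal: shoulder front edge, foot front bottoms
for r,h in((.018,0),(.011,-.013),(.011,-.02),(.011,-.027)):
    z=P[2]-.0022+h
    print(r,h,[proj("side",[P[0]+r*dx,P[1]+r*dy,z]).round(2) for dx,dy in((0,1),(1,0),(-1,0))])
d=np.load("pics/s2.npy");print(d[138:158:2,323])
for v in range(136,158): print(v,c[v-120,12:36,2])
```

```text
0.018 0 [array([322.44, 148.25]), array([316.86, 144.7 ]), array([328.93, 145.03])]
0.011 -0.013 [array([322.68, 150.6 ]), array([319.29, 148.43]), array([326.61, 148.63])]
0.011 -0.02 [array([322.71, 152.56]), array([319.34, 150.38]), array([326.63, 150.58])]
0.011 -0.027 [array([322.75, 154.5 ]), array([319.38, 152.31]), array([326.65, 152.52])]
[1.1728028 1.1607199 1.162716  1.1600434 1.1695763 1.176089  1.1883851
 1.189646  1.2390269 1.2319088]
136 [173 102  46  53  58  57 120 152 150 124 103  92  87  95 112 143 159 103
  63  56  42  51 123 165]
137 [171 104  48  50  59  55 106 112  95  83  79  78  78  79  80  90 118  84
  61  55  42  51 122 165]
138 [172 108  52  49  58  51  76  80  78  77  78  79  80  80  80  79  79  57
  57  55  41  50 123 164]
139 [172 108  52  50  59  51  69  76  77  78  79  80  79  80  81  81  76  57
  59  55  43  51 123 164]
140 [171 108  52  48  58  51  68  77  78  79  80  81  81  80  82  82  78  56
  59  57  42  51 122 165]
141 [172 113  56  48  59  52  62  74  75  77  81  82  81  80  80  80  74  55
  60  56  42  51 122 165]
142 [172 123  69  52  58  50 
[... 918 characters left out ...]
 110 106 105 106  98  82  75  75  73  73  75  90 105 108
 113 144 155 167 172 172]
152 [111 110 111 111 109 105 105 106 106  98  88  84  82  83  89 100 105 102
  99 105 112 144 154 155]
153 [111 111 111 111 109 106 105 104 106 107 101  97  94  95  97  95  96  93
  94  96 101 109 113 116]
154 [111 111 109 108 107 103 102  99 100  99  95  95  94  94  94  94  93  94
  93  93  99 105 108 109]
155 [106 105 101 101  98  95  95  94  94  94  93  94  93  93  94  94  94  94
  94  95  98 104 109 111]
156 [ 93  95  95  94  93  89  88  88  88  89  88  89  89  88  89  93  94  94
  95  95  94  99 108 111]
157 [ 86  93  94  93  88  80  78  77  78  77  76  75  76  75  78  86  89  89
  88  89  94  96 105 111]
```

View pics/s2z.png

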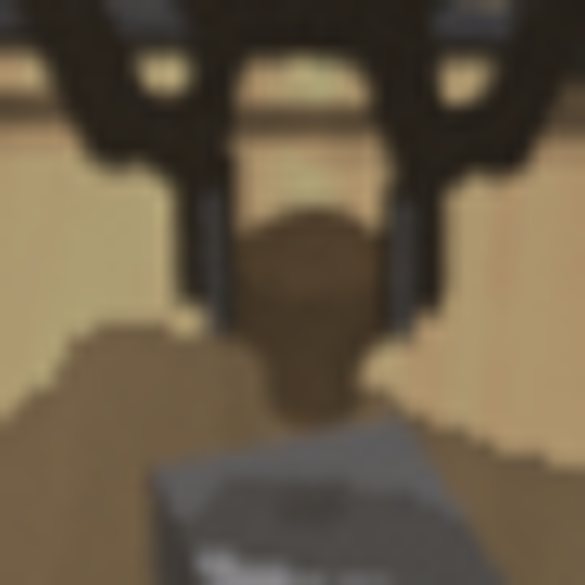

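```bash
cat >> h.py <<'E'
G=np.array([.5570,-.2104])
HOLE=[G+GD*o for o in(-.0675,-.0225,.0225,.0675)]
T=manip.current_time
def fz(n=4):
    return np.mean([manip.current_ft_force() for _ in range(n)],axis=0)
def go(xyz,sp=.1,it=2,tol=.0003):
    """closed loop on measured position"""
    xyz=np.array(xyz,float);cmd=xyz.copy()
    for i in range(it):
        manip.line_to(cmd,RD,max_speed=sp)
        e=xyz-manip.current_position()
        if np.abs(e).max()<tol: break
        cmd=cmd+e
    return cmd
def down(cmd,base,zmin,step=.0005,thr=2.5,sp=.05):
    cmd=np.array(cmd)
    while cmd[2]>zmin:
        cmd[2]-=step;manip.line_to(cmd,RD,max_speed=sp)
        f=fz(2)[2]-base
        if f>thr: return cmd,f,True
    return cmd,f,False
E
python3 - <<'E'
from h import *
print(T());t=T();fz();print("read cost",T()-t)
cmd=go([*HOLE[0],.061],sp=.08,it=3);print(T(),cmd,manip.current_position(),HOLE[0])
b=fz();print("base",b)
for i in range(26):
    cmd[2]-=.0005;manip.line_to(cmd,RD,max_speed=.05)
    f=fz(2)-b;print(round(T(),2),(manip.current_position()*1e3).round(2),f.round(2))
    if f[2]>2.5: break
E
```

```text
5.9583
read cost 0.0
6.9083 [ 0.5828233  -0.27280082  0.06097292] [ 0.58249198 -0.27268817  0.06062734] [ 0.5827767  -0.27278439]
base [-0.9829116   0.11790159 -0.41749792]
7.16 [ 582.82 -272.79   60.46] [ 1.17  0.46 -0.64]
7.41 [ 582.8  -272.78   59.93] [ 0.95 -0.32 -0.28]
7.66 [ 582.82 -272.79   59.45] [ 1.41 -0.18 -0.36]
7.91 [ 582.82 -272.81   58.96] [ 1.13 -0.16 -0.14]
8.16 [ 582.8  -272.82   58.43] [1.13 0.38 0.25]
8.41 [ 582.81 -272.81   57.94] [ 0.11 -0.46  0.36]
8.66 [ 582.78 -272.8    57.44] [ 1.37 -0.1  -0.3 ]
8.91 [ 582.82 -272.75   56.94] [ 1.57  0.15 -0.81]
9.16 [ 582.83 -272.79   56.46] [ 0.41 -0.9   0.33]
9.41 [ 582.89 -272.87   56.27] [-1.46  1.57  5.48]
```

Contact was 5.5 N at TCP z 56.3 mm, so the spigot is about 20 mm long and doesn't enter hole 0. I'll feel around there briefly, then try hole 1.

```bash
cat >> h.py <<'E'
ZC=.0562
def feel(h,offs,press=.0004,maxf=3.0):
    """press lightly at offsets (m) round hole h; returns cmd where the spigot drops, else None"""
    p=np.array([*HOLE[h],ZC+.004])
    manip.line_to(np.array([*(HOLE[h]+offs[0]),ZC+.004]),RD,max_speed=.1)
    manip.line_to(np.array([*(HOLE[h]+offs[0]),ZC+.0006]),RD,max_speed=.05);
    manip.hold(.1);b=fz()
    for i,o in enumerate(offs):
        c=np.array([*(HOLE[h]+o),ZC+.0006])
        if i: manip.line_to(c,RD,max_speed=.05)
        c[2]=ZC-press;manip.line_to(c,RD,max_speed=.05)
        f=fz(3)-b;P=manip.current_position()
        print(h,(np.array(o)*1e3).round(1),round(T(),2),"z",round(P[2]*1e3,2),f.round(1),flush=True)
        if f[2]<2.0:
            c[2]-=.0006;manip.line_to(c,RD,max_speed=.03);f=fz(3)-b
            print("  deeper z",(manip.current_position()*1e3).round(2),f.round(1))
            if f[2]<4.0: return c
        if f[2]>15: raise SystemExit("hard")
        # back up a little
        c[2]=ZC+.0006
        if i+1<len(offs): c[:2]=HOLE[h]+(np.array(o)+offs[i+1])/2
        manip.line_to(c,RD,max_speed=.05)
    return None
E
python3 - <<'E'
from h import *
o=np.array([[0,0],[1.2,0],[0,1.2],[-1.2,0],[0,-1.2]])*1e-3
manip.line_to(np.array([*HOLE[0],ZC+.004]),RD,max_speed=.1)
print(T());r=feel(1,o);print(r,T())
E
```

```text
9.6583
1 [0. 0.] 10.86 z 56.22 [-1.6  0.3  8.3]
1 [1.2 0. ] 11.61 z 56.21 [-1.9 -0.9  9. ]
1 [0.  1.2] 12.36 z 56.18 [-0.5  0.   9.6]
1 [-1.2  0. ] 13.11 z 56.2 [-2.1  0.6 10.4]
1 [ 0.  -1.2] 13.86 z 56.2 [-2.1  1.   8.7]
None 14.1083
```

Hole 1 is solid at all five points, about 9 N each, and the picture suggested a 22 mm spigot. On to hole 2, pressing a little lighter.

Run:
```python
from h import *
o=[(0,0)]+[(1.2*np.cos(a),1.2*np.sin(a)) for a in np.arange(6)*np.pi/3]+[(2.2*np.cos(a),2.2*np.sin(a)) for a in np.arange(12)*np.pi/6]
o=np.array(o)*1e-3
manip.line_to(np.array([*HOLE[1],ZC+.004]),RD,max_speed=.1)
r=feel(2,o,press=.0003);print(r,T(),manip.current_position())
```

```text
2 [0. 0.] 15.56 z 55.84 [-1.   0.1 -0.9]
  deeper z [ 548.5  -189.59   55.32] [ 1.3 -0.6 -1.7]
[ 0.54840777 -0.1896052   0.0553    ] 15.8083 [ 0.54849609 -0.18958911  0.05531621]
```

The spigot dropped in at the nominal centre of hole 2. I'll push it home, watching the forces.

Run:
```python
from h import *
c=np.array([ 0.5484077,-0.1896052,0.0553]);b=fz()
while c[2]>.0345:
    st=.002 if c[2]>.0392 else .0004
    c[2]-=st;manip.line_to(c,RD,max_speed=.04)
    f=fz(3)-b;P=manip.current_position()
    print(round(T(),2),(P*1e3).round(2),f.round(1),flush=True)
    if f[2]>5: break
    if np.hypot(*f[:2])>4: c[:2]+=np.clip(f[:2]*3e-5,-.0003,.0003)
print(c,manip.current_opening())
```

```text
16.06 [ 548.44 -189.57   53.16] [-0.   0.8  0. ]
16.31 [ 548.51 -189.54   51.2 ] [0.8 1.  0.5]
16.56 [ 548.47 -189.56   49.18] [ 0.5  1.7 -0.6]
16.81 [ 548.45 -189.59   47.18] [ 0.4  0.8 -0.3]
17.06 [ 548.45 -189.55   45.2 ] [ 1.   1.6 -0.8]
17.31 [ 548.47 -189.54   43.17] [1.6 2.2 0.1]
17.56 [ 548.48 -189.59   41.2 ] [ 2.5  2.3 -0.6]
17.81 [ 548.46 -189.56   39.17] [ 2.9  1.7 -1. ]
18.06 [ 548.44 -189.6    37.18] [ 2.6  1.4 -1. ]
18.31 [ 548.48 -189.56   36.96] [3.2 1.7 1.9]
18.56 [ 548.49 -189.55   36.56] [3.1 1.8 2.3]
18.81 [ 548.51 -189.57   36.29] [1.9 2.4 5.8]
[ 0.5484077 -0.1896052  0.0361   ] 0.39603635850039665
```

Run:
```python
from h import *
manip.line_to(np.array([ 0.5484077,-0.1896052,0.0359]),RD,max_speed=.03)
manip.hold(.15);print(manip.current_position()*1e3,fz())
p,d=snapshot("side");cv2.imwrite("pics/s3f.png",p)
cv2.imwrite("pics/s3.png",cv2.resize(p[130:210,290:370],None,fx=7,fy=7,interpolation=cv2.INTER_CUBIC))
```

```text
[ 548.50601759 -189.55963842   36.24193192] [2.74817206 2.77534314 9.18462544]
```

View pics/s3.png

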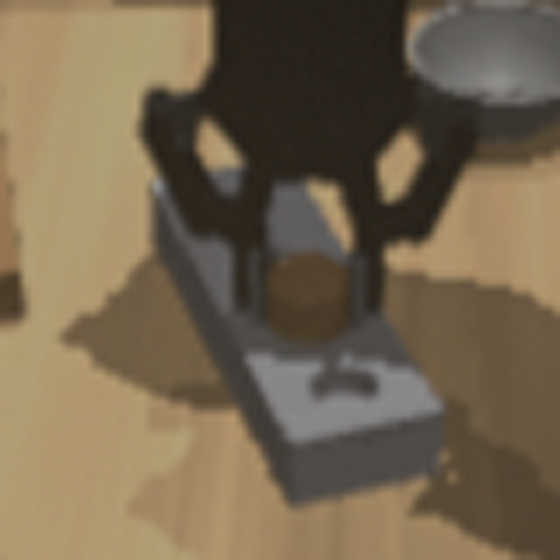

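The head stands on the gauge over hole 2 (crop 305,335) with its shoulder flush, and hole 3 is free in front of it. Now I'll release it.

Run:
```python
from h import *
jaws.grip(0.75);print(T(),manip.current_opening(),fz())
c=np.array([ 0.5484077,-0.1896052,0.0359])
c[2]=.16;manip.line_to(c,RD,max_speed=.12);print(T(),fz())
manip.goto(np.array([.45,.08,.25]),RD);manip.hold(.3);print(T())
for n in("side","top"):
    p,d=snapshot(n);cv2.imwrite(f"pics/{n}4.png",p);np.save(f"pics/{n}4.npy",d)
s=cv2.imread("pics/side4.png");t=cv2.imread("pics/top4.png")
c=np.zeros((480,800,3),np.uint8)
c[:480,:400]=cv2.resize(s[140:212,300:360],(400,480),interpolation=cv2.INTER_CUBIC)
c[:300,410:800]=cv2.resize(t[185:245,340:418],(390,300),interpolation=cv2.INTER_CUBIC)
cv2.imwrite("pics/c4.png",c)
```

```text
19.6583 0.7507488210383393 [-0.24314297  0.22240263  0.33837996]
20.8417 [-0.17050458  0.67874779  0.22279659]
22.2917
```

View pics/c4.png

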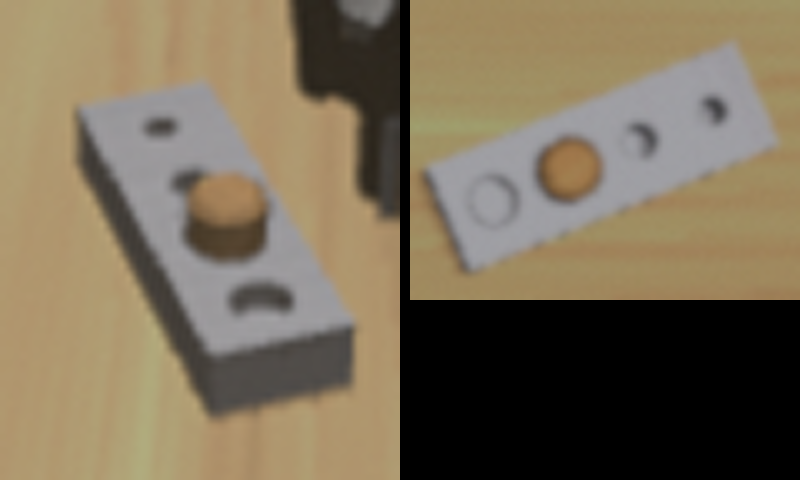

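View pics/top4.png

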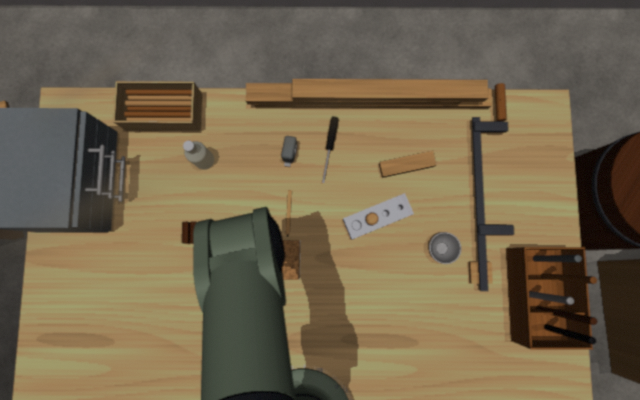

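The knob sits upright and centred over hole 2 (top pixel about 372,219), with holes 0, 1 and 3 free. I'll check its height, then hand in.

Run:
```python
from h import *
for n in("top","side"):
    d=np.load(f"pics/{n}4.npy");c=camera_params(n)
    u0=proj(n,[.5484,-.1896,.06]).round().astype(int)
    z=[]
    for dv in(-1,0,1):
        for du in(-1,0,1):
            u,v=u0[0]+du,u0[1]+dv;q=np.linalg.inv(c["mtx"])@[u,v,1]*d[v,u]*[1,-1,-1];z.append((c["T"][:3,:3]@q+c["T"][:3,3])[2])
    print(n,u0,np.round(np.median(z),4))
manip.job_done();print(T())
```

```text
top [372 218] 0.06
side [333 168] 0.0586
the job is handed in; nothing more can be done
the job is handed in; nothing more can be done
```

The knob from beside the raised stop is a 22 mm one. It is fully home in the third gauge hole (`gauge_hole2`, 23.2 mm), and I have handed the job in.

- **Hole 0 (smallest):** one light press of about 5.5 N; it did not enter. I did not feel around here, since the task says no spigot fits this hole.
- **Hole 1:** I pressed at the centre and at four points 1.2 mm out. It stayed solid each time, at 8–10 N, a little above "a few newtons" but well under the 30 N limit.
- **Hole 2:** it entered at the first try. I pushed it down until it stopped after about 20 mm of travel, at about 9 N, then released it.

**Checks after release:**
- **Seating:** the top of the head is at 60 mm from the top camera and 58.6 mm from the side camera. It should be 60 mm with the shoulder down on the gauge. The 1.4 mm difference is within the calibration error.
- **Knob position:** both views show the knob upright over hole 2, with the gripper clear of it.
- **Other things on the bench:** everything visible in the last top view is where it was. In that picture the arm hid the other two knobs and part of the sanding block. The knobs were undisturbed in an earlier picture, taken after I lifted the target knob.
- **Time:** about 22 s on the robot's clock, against the 54 s limit.

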